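# Set the photometer's wavelength dial and blank it

### The arm

A 6-joint arm with a two-finger parallel gripper is mounted at the origin on the work surface. World frame = base frame: x ahead of the robot, y to its left, z up, the work surface at z = 0. Lengths are in m, angles in rad, forces in N, time in s.
With the tool pointing down it reaches from about 0.325 to 0.85 m from the base axis. Payload 4.4 kg.
Tool frame: the origin (TCP) lies on the centre line of the jaws, within the pads' length; the fingertips stand 22 mm ahead of it and the grasp point (between the pads) lies 3 mm ahead of it; z points along the fingers, y is the line along which they close (so a half turn about z gives the same grasp; the last joint's range is limited). The gripper opens to 94 mm and grips with 3 to 60 N. Pads are 16 mm wide; open, the fingers measure 119 mm over their backs; the gripper's body (75 mm by 177 mm) begins 78 mm behind the grasp point.
Start: joints at [1.002, 0.207, 1.542, -0, 1.393, -0.15], TCP at [0.234, 0.525, 0.196] pointing down, gripper open.
Joint ranges: [-2.73, 2.73], [-0.86, 2.22], [0.23, 2.46], [-1.11, 4.25], [0.08, 2.63], [-2.82, 2.82]. Speed limits (rad/s): [2.79, 2.79, 3.14, 3.14, 3.14, 3.14].

### API

Orientations are given as a unit quaternion [x, y, z, w].
In Python, from plant import arm, cams gives the robot as it stands.
- The arm moves only by the tool jog_arm, never from a script. Its argument "commands" is a list that holds one entry, the list of rows, each a list of 5 numbers: the finger opening in m, from 0 to 0.094, then the shift along the world's x, y, z in m, then the turn about the world's z in rad. A call has 1 to 10 rows; each row shifts and turns the commanded pose from where the row before left it; what a row does not reach is not made up. A row lasts 1/10 s, in which the tool goes at most 50 mm and 8.59 degrees, less where a joint would pass 70% of its speed; a pose out of reach is approached as far as the arm can. A call with a gripper value outside its range is refused whole. The fingers move at their own pace and stop on an object; "grip_force" is the grip in N (left out, the last holds). Time passes only in rows, so rows that do not move let the fingers close. It gives the time, the measured TCP pose, the force, the opening and the grip force at its end, in the units of the state.
- arm.get_obs(): the state, without advancing time (a new reading comes with each control period).
- cams.camera(name): name is "scene" or "top" or "wrist"; returns the picture (480x640x3 uint8, blue, green, red); there is no depth.
- cams.get_calibration(name): a dict with "intrinsics" (3x3 intrinsics, pixels), "R" (3x3) and "t" (3): a world point X has camera coordinates R X + t; the wrist camera has in their place "T_tool_cam" (4x4, takes a point from camera to tool coordinates, whose origin is the TCP and whose axes are the flange's). Camera axes: x right, y down, z forward; pixel columns grow to the right and rows downward; lengths in m; the calibration is good to about 2 mm. The wrist camera is an equidistant fisheye: a pixel r from the principal point sees the ray r / f radians off the axis. A picture is of the moment at which its call begins: read the wrist's pose just before it. get_calibration takes no time and is no camera call.
- arm.close_job(): hands the job in; it is judged then, once.
The state is a dict: "time_s": time; "joint_pos": joint angles; "qvel": joint speeds; "joint_torque": joint torques, N m; "tool_pos": TCP position; "ee_rot": TCP orientation; "wrist_force": force on the tool from outside, world axes, zero at the start; "moment": the same for the moment, N m; "gripper_width": finger opening in m; "gripper_force": force on a finger pad.
Only numpy, scipy, OpenCV 4.12 (cv2) and the standard library are available. Lean on these libraries where they do the work, as an engineer would, in place of code of your own. Each camera call takes 0.05 s, during which the arm holds its last target. There are 200 camera calls.

### The job

Get the photometer ready to read: push its cell-compartment lid fully shut, and push the dial's bar round until the index line on its nose lines up with the one long line of the scale; only then press the round key all the way down and let it come up again. Do it by pushing with a fingertip: do not pinch the bar between the fingers, lift nothing, and leave the glassware and the other loose things standing where they are.

Things in the scene. Friction and masses are not known exactly. Their poses are not given: they have to be found in the camera images.
- photometer: Cream bench photometer, fixed: deck 250 (x) x 360 (y) mm, top 100 mm above the bench, with a sloping fascia 40 mm further out in front. Origin: on the bench under the deck's middle; x to its rear (away from the robot), y to its left. Dial on the left half, lid on the right, round key near the front edge between them, with three fixed square keys (14 mm, 4 mm high) to its left.
- dial (a joint): Angle of the wavelength dial (rad): 0 with its index to the photometer's rear (+x), growing counter-clockwise seen from above; stops at -1.7 and 1.7. The long scale line is at -0.60, short lines every 0.20 from -1.4 to 1.4. Starts between 0 and 1.3. Even drag 0.06 N m (about 2 N at the bar's end): it stays where it is left.
- dial_centre (a point): On the dial's vertical axis at the bar's top, 29 mm above the deck; x points along the bar to the index end. Black skirt disc 86 mm across, top 7 mm above the deck; across it an upright bar 76 mm long, 16 mm thick; hub 40 mm across, 17 mm high. A white line on half of the bar and down its nose is the index. Push the bar's side 25 to 34 mm from the axis, fingertips 10 to 20 mm above the deck.
- dial_index (a point): Index mark at the rim of the dial's skirt, 43 mm from the axis, 7 mm above the deck; turns with the dial. Both faces of the bar carry a rubber cheek 72 mm long, 8 to 26 mm above the deck. Push on one face only: the fingers must never press both faces at once (that is pinching).
- target_line (a point): Inner end of the long scale line printed on the deck, 46 mm from the dial's axis. The line is 21 mm long and 2.6 mm wide, radial; all other lines are 7 mm long. Fixed to the photometer.
- lid (a joint): Opening angle of the cell-compartment lid (rad): 0 is shut, 0.8 the stop. Starts between 0.3 and 0.65. Stiff hinge (0.14 N m) along the rear edge: the lid stays where it is left, and about 1 to 2 N down on it closes it.
- lid_top (a point): Point on the lid's upper face, 65 mm from its hinge, on its middle line; x points to the hinge, z out of the face. Grey lid 124 mm wide, 116 mm from hinge to free edge, plus a 10 mm finger lip. Shut, its upper face is 14 mm above the deck. Pushing down on it closes it; the fingertip may slide or stick, so best follow its arc.
- lid_hinge (a point): Middle of the lid's hinge line, at the rear, 1 mm above the deck; the hinge runs along the photometer's y. Fixed to the photometer.
- key (a joint): Travel of the round spring key (m): 0 up, 0.005 fully down (it gives from 1.5 N, 4 N fully down); it comes up when released.
- key_top (a point): Middle of the round key's top (24 mm across, its top 12 mm above the deck, in a round black collar 34 mm across and 4 mm high), pressed straight down. It is the only round key.
- vial: Loose capped glass vial, 22 mm across, 45 mm high, standing on the deck behind the dial (origin under its foot). Bystander: leave alone.
- beaker_small: Loose glass beaker, 60 mm across, 75 mm high, on the bench to the right of the photometer, near its front. Bystander.
- reagent_bottle: Loose amber bottle, 68 mm across, 150 mm high, on the bench to the right of the photometer, near its rear. Bystander.
- beaker_large: Loose glass beaker, 92 mm across, 120 mm high, on the bench to the left of the photometer. Bystander.
- tip_box: Loose pipette-tip box, 82 x 122 x 73 mm, far left on the bench. Bystander.
- flask: Loose stoppered conical flask, 72 mm across, 120 mm high, to the right on the bench. Bystander.
- wash_bottle: Loose white bottle, 70 mm across, 150 mm high, far right on the bench. Bystander.

How it is judged:
By the outcome, as a careful person would: the job done as asked, in the order asked, and still so for the second after the job is handed in, with the robot touching nothing.
It also fails if it takes over 61 s, if anything falls off the work surface, if the arm or the gripper's body presses on something with over 40 N, if the wrist force passes 120 N, or if a joint passes its speed limit or range.

## Working session

There is one attempt and no reset: what is moved stays moved. The work goes in short steps, Python scripts to look and compute and a tool call to move; the robot and the scene stay as the last step left them, time stands still between calls to the robot, and variables do not carry over. Pictures are saved under pics/ and viewed, at most 10 in all, crops included, and the job is handed in when it is done.

Besides the shell and the picture viewer there is one more tool, called after "Call:" as a command line: name --argument value ..., lists and objects as JSON in quotes. jog_arm: Moves the arm, as the interface text tells. Its arguments: {"type":"object","properties":{"commands":{"type":"array"},"grip_force":{"type":"number"}},"required":["commands"]}

```bash
mkdir -p pics
python3 - <<'E'
from plant import arm,cams
import cv2,numpy as np
for n in("top","scene"):
    cv2.imwrite(f"pics/{n}0.png",cams.camera(n)); c=cams.get_calibration(n); print(n,c)
print(cams.get_calibration("wrist"))
o=arm.get_obs();print(o)
E
```

```text
top {'intrinsics': array([[469.51719894,   0.        , 312.19487777],
       [  0.        , 469.51719894, 243.88605166],
       [  0.        ,   0.        ,   1.        ]]), 'R': array([[-0.00818735, -0.99992535, -0.00907014],
       [-0.99853084,  0.00866112, -0.05348971],
       [ 0.05356428,  0.00861887, -0.99852721]]), 't': array([2.46392654e-04, 5.16383644e-01, 1.25985153e+00])}
scene {'intrinsics': array([[479.54716074,   0.        , 318.4174257 ],
       [  0.        , 479.54716074, 237.8770511 ],
       [  0.        ,   0.        ,   1.        ]]), 'R': array([[-0.00557739,  0.99991962, -0.01138583],
       [ 0.73215898, -0.00367192, -0.68112389],
       [-0.68111095, -0.01213513, -0.73207965]]), 't': array([ 0.02755413, -0.31124779,  1.77757475])}
{'intrinsics': array([[371.64829954,   0.        , 318.89664698],
       [  0.        , 371.64829954, 234.13925074],
       [  0.        ,   0.        ,   1.        ]]), 'T_tool_cam': array([[-2.74599538e-04, -9.68996695e-01, -2.47073532e-01,
         7.07713284e-02],
       [ 9.99999692e-01, -4.47730071e-04,  6.44542962e-04,
     
[... 200 characters left out ...]
s': 0.1, 'joint_pos': array([ 1.00151327e+00,  2.07298995e-01,  1.54279674e+00, -1.37520752e-05,
        1.39349729e+00, -1.50494958e-01]), 'qvel': array([-0.00039489, -0.00153217, -0.00238799,  0.00076654, -0.00027483,
       -0.00043477]), 'joint_torque': array([-2.19126100e-04, -3.71868467e+01, -2.82293451e+01,  6.98588602e-02,
        3.11737822e-02, -6.29554052e-05]), 'tool_pos': array([0.23343364, 0.52467283, 0.19473407]), 'ee_rot': array([ 2.07865925e-01,  9.78156816e-01, -9.38490734e-04, -3.45901441e-04]), 'wrist_force': array([-0.20094633,  0.90659129, -0.34808171]), 'moment': array([ 0.00619536, -0.04499377,  0.00095381]), 'gripper_force': 0.0, 'gripper_width': 0.09397749867581702}
```

View pics/top0.png

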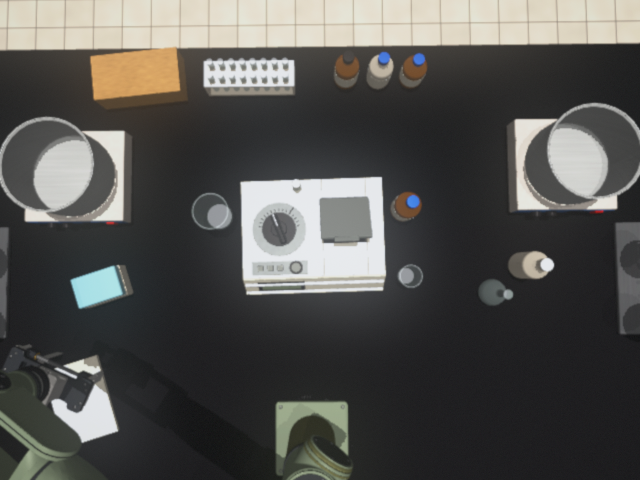

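View pics/scene0.png

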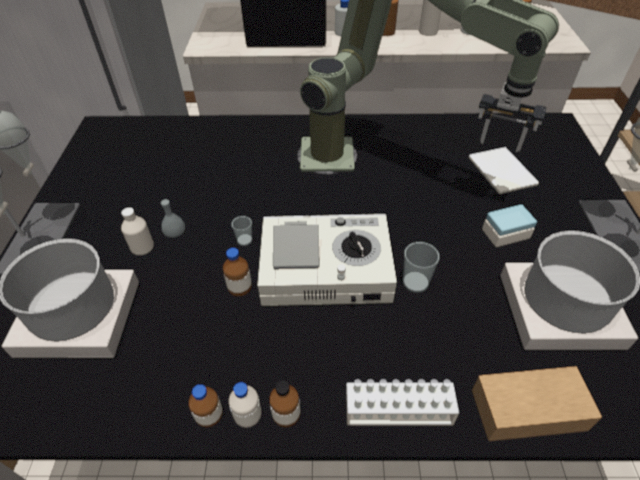

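The top picture shows the photometer at (242–385, 178–293): dial about (279,230), lid about (345,218), round key about (296,268), vial about (297,186). The scene view agrees with this.

```bash
cat > h.py <<'E'
import numpy as np,cv2
from plant import arm,cams
from scipy.spatial.transform import Rotation as Ro
def ray(n,uv,z,cal=None):
    c=cams.get_calibration(n);K=c["intrinsics"]
    d=np.linalg.inv(K)@[*uv,1]; o=-c["R"].T@c["t"]; d=c["R"].T@d
    return o+d*(z-o[2])/d[2]
def wray(uv,z,p,q):
    c=cams.get_calibration("wrist");K=c["intrinsics"];T=c["T_tool_cam"]
    a=(np.array(uv)-K[:2,2])/K[0,0];r=np.linalg.norm(a)
    d=np.r_[a/max(r,1e-9)*np.sin(r),np.cos(r)]
    R=Ro.from_quat(q).as_matrix();o=R@T[:3,3]+p;d=R@T[:3,:3]@d
    return o+d*(z-o[2])/d[2]
def wpix(X,p,q):
    c=cams.get_calibration("wrist");K=c["intrinsics"];T=c["T_tool_cam"]
    R=Ro.from_quat(q).as_matrix();x=T[:3,:3].T@(R.T@(np.array(X)-p)-T[:3,3])
    th=np.arctan2(np.hypot(*x[:2]),x[2]);return K[:2,2]+K[0,0]*th*x[:2]/np.hypot(*x[:2])
E
python3 - <<'E'
from h import *
im=cv2.imread("pics/top0.png")
cv2.imwrite("pics/top0c.png",cv2.resize(im[170:300,235:395],None,fx=4.6,fy=4.6,interpolation=cv2.INTER_CUBIC))
for n,uv,z in(("dial",(279,230),.129),("key",(296,268),.112),("RL",(241.5,181),.1),("RR",(383,178),.1),("lidFL",(321,241),.15),("lidFR",(370,240),.15)):print(n,ray("top",uv,z).round(3))
E
```

```text
dial [0.545 0.077 0.129]
key [0.451 0.036 0.112]
RL [0.674 0.174 0.1  ]
RR [ 0.678 -0.186  0.1  ]
lidFL [ 0.516 -0.027  0.15 ]
lidFR [ 0.517 -0.145  0.15 ]
```

View pics/top0c.png

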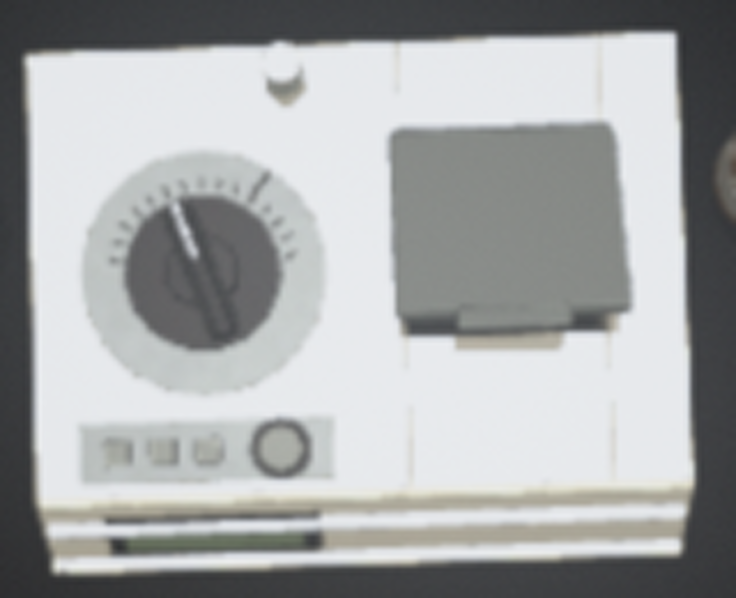

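The enlarged crop shows the dial skirt centred at crop (203,270). Its index is at about (180,205), roughly +0.38 rad, and the long line is at (260,185). The lid is open and spans (390–630, 125–330); the round key is at (281,446). Next I go above the dial for a close look.

Call:
jog_arm --commands '[[[0,0,0,0.03,0],[0,0,0,0.035,0],[0,0.025,-0.04,0,0.1],[0,0.025,-0.04,0,0.1],[0,0.025,-0.04,0,0.1],[0,0.025,-0.04,0,0.1],[0,0.025,-0.04,0,0.1],[0,0.025,-0.04,0,0.1],[0,0.025,-0.04,0,0.1],[0,0.025,-0.04,0,0.1]]]' --grip_force 10

```text
time_s: 1.1
tool_pos: [0.4342, 0.2035, 0.2604]
ee_rot: [-0.192, 0.981, 0.0, -0.0]
wrist_force: [0.2, -0.2, 0.2]
gripper_width: 0.0171
gripper_force: 0.0
```

Call:
jog_arm --commands '[[[0,0.01,-0.04,0,0],[0,0.01,-0.04,0,0],[0,0.01,-0.03,0,0],[0,0,-0.02,0,0],[0,0,0,0,0],[0,0,0,0,0]]]'

```text
time_s: 1.7
tool_pos: [0.4635, 0.0754, 0.2604]
ee_rot: [-0.189, 0.982, 0.0, -0.0]
wrist_force: [-0.1, -0.2, -0.4]
gripper_width: 0.0006
gripper_force: 0.0
```

Run:
```python
from h import *
o=arm.get_obs();np.savez("w1.npz",p=o["tool_pos"],q=o["ee_rot"])
cv2.imwrite("pics/w1.png",cams.camera("wrist"))
print(o["time_s"],o["tool_pos"],o["ee_rot"],o["wrist_force"],o["gripper_width"])
for uv,z in(((279.1,228.7),.107),((296.1,267),.112)):print(ray("top",uv,z).round(4))
```

```text
1.7 [0.46354913 0.07538556 0.26036429] [-1.88918889e-01  9.81992551e-01  4.08887329e-04 -3.39472608e-04] [-0.13085103 -0.23422105 -0.40293162] 0.0005902502395998762
[0.5504 0.0782 0.107 ]
[0.4536 0.0357 0.112 ]
```

View pics/w1.png

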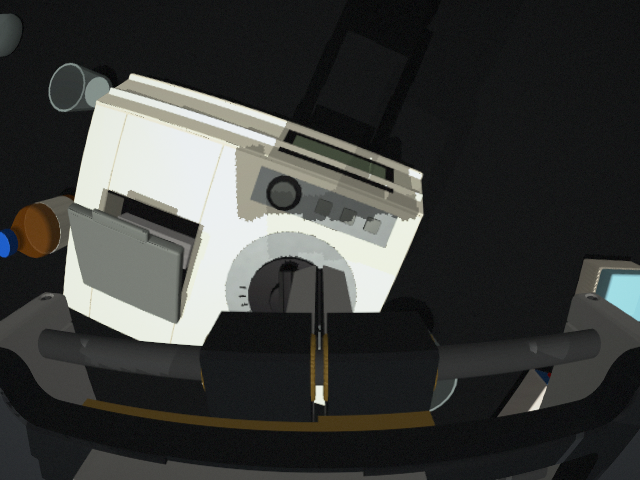

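The wrist picture shows the round key with its collar at (284,193). The open lid is at left (68–187, 207–322), and the fingers hide half of the dial. I'll shut the lid first.

Run:
```python
from h import *
w=np.load("w1.npz")
print("key",wray((284,193),.106,w["p"],w["q"]))
f=lambda a,b:(235+a/4.6,170+b/4.6)
for a,z in(((392,128),.112),((612,124),.112),((400,313),.15),((630,308),.15)):print(ray("top",f(*a),z).round(3))
# triangulate free corners top x wrist
for t,u in(((400,313),(187,265)),((630,308),(68,207))):
  for z in(.12,.13,.14,.15,.16,.17):print(z,ray("top",f(*t),z)[:2].round(3),wray(u,z,w["p"],w["q"])[:2].round(3))
```

```text
key [0.45399945 0.03553977 0.106     ]
[ 0.627 -0.026  0.112]
[ 0.628 -0.146  0.112]
[ 0.523 -0.029  0.15 ]
[ 0.525 -0.15   0.15 ]
0.12 [ 0.525 -0.029] [ 0.552 -0.029]
0.13 [ 0.524 -0.029] [ 0.548 -0.027]
0.14 [ 0.524 -0.029] [ 0.543 -0.025]
0.15 [ 0.523 -0.029] [ 0.538 -0.022]
0.16 [ 0.522 -0.029] [ 0.533 -0.02 ]
0.17 [ 0.522 -0.029] [ 0.529 -0.018]
0.12 [ 0.527 -0.154] [ 0.547 -0.18 ]
0.13 [ 0.526 -0.153] [ 0.542 -0.173]
0.14 [ 0.525 -0.151] [ 0.538 -0.166]
0.15 [ 0.525 -0.15 ] [ 0.533 -0.159]
0.16 [ 0.524 -0.149] [ 0.528 -0.152]
0.17 [ 0.523 -0.148] [ 0.524 -0.145]
```

Call:
jog_arm --commands '[[[0,0.02,-0.04,0,0],[0,0.02,-0.04,0,0],[0,0.02,-0.04,0,0],[0,0.02,-0.043,0,0],[0,0.005,0,-0.02,0],[0,0,0,-0.02,0],[0,0,0,-0.015,0],[0,0,0,-0.008,0],[0,0,0,-0.008,0],[0,0,0,0,0]]]'

```text
time_s: 2.75
tool_pos: [0.5483, -0.0869, 0.1889]
ee_rot: [-0.19, 0.982, 0.0, -0.001]
wrist_force: [-0.0, -0.9, -0.0]
gripper_width: 0.0005
gripper_force: 0.0
```

Call:
jog_arm --commands '[[[0,0,0,-0.008,0],[0,0,0,-0.008,0],[0,0,0,-0.008,0],[0,0,0,-0.008,0],[0,0,0,-0.008,0],[0,0,0,-0.006,0],[0,0,0,-0.004,0],[0,0,0,0,0]]]'

```text
time_s: 3.55
tool_pos: [0.5485, -0.0876, 0.139]
ee_rot: [-0.189, 0.982, 0.0, -0.0]
wrist_force: [0.7, 0.8, -0.6]
gripper_width: 0.0006
gripper_force: 0.0
```

Call:
jog_arm --commands '[[[0,0,0,-0.001,0],[0,0,0,-0.001,0],[0,0,0,-0.001,0],[0,0,0,-0.001,0],[0,0,0,0,0]]]'

```text
time_s: 4.05
tool_pos: [0.5489, -0.0878, 0.1358]
ee_rot: [-0.189, 0.982, -0.0, 0.0]
wrist_force: [-0.5, 0.4, 0.7]
gripper_width: 0.0006
gripper_force: 0.4
```

Call:
jog_arm --commands '[[[0,0,0,-0.001,0],[0,0,0,-0.001,0],[0,0,0,0,0]]]'

```text
time_s: 4.35
tool_pos: [0.5487, -0.0877, 0.1335]
ee_rot: [-0.189, 0.982, 0.0, -0.0]
wrist_force: [0.3, 0.5, 1.7]
gripper_width: 0.0006
gripper_force: 0.4
```

Call:
jog_arm --commands '[[[0,0,0,-0.001,0],[0,0,0,-0.001,0],[0,0,0,0,0]]]'

```text
time_s: 4.65
tool_pos: [0.5487, -0.0877, 0.1315]
ee_rot: [-0.189, 0.982, 0.0, -0.0]
wrist_force: [-0.5, -1.2, 0.6]
gripper_width: 0.0003
gripper_force: 0.3
```

Run:
```python
from h import *
a=cv2.resize(cams.camera("wrist"),(400,300));b=cv2.resize(cams.camera("scene")[190:320,220:400],(400,300),interpolation=cv2.INTER_CUBIC)
cv2.imwrite("pics/l1.png",np.hstack([a,b]))
```

```text
(no output)
```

View pics/l1.png

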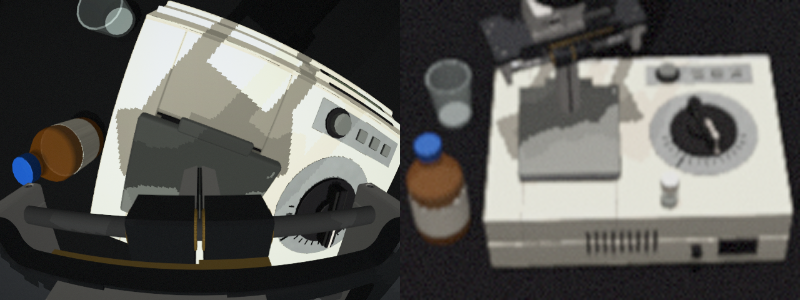

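The fingertip is on the lid, which looks nearly shut. In this wrist view the dial is well visible at right. I'll keep pressing.

Call:
jog_arm --commands '[[[0,0,0,-0.002,0],[0,0,0,0,0],[0,0,0,0,0]]]'

```text
time_s: 5.05
tool_pos: [0.5488, -0.0877, 0.1296]
ee_rot: [-0.189, 0.982, 0.0, -0.0]
wrist_force: [-0.2, -0.5, 0.9]
gripper_width: 0.0006
gripper_force: 0.1
```

Call:
jog_arm --commands '[[[0,0,0,-0.002,0],[0,0,0,0,0],[0,0,0,0,0]]]'

```text
time_s: 5.35
tool_pos: [0.5488, -0.0877, 0.1276]
ee_rot: [-0.189, 0.982, 0.0, -0.0]
wrist_force: [-0.4, 0.2, -0.1]
gripper_width: 0.0006
gripper_force: 0.1
```

Call:
jog_arm --commands '[[[0,0,0,-0.002,0],[0,0,0,0,0],[0,0,0,0,0]]]'

```text
time_s: 5.65
tool_pos: [0.5488, -0.0877, 0.1256]
ee_rot: [-0.189, 0.982, 0.0, -0.0]
wrist_force: [-0.5, -0.1, 0.5]
gripper_width: 0.0006
gripper_force: 0.1
```

Run:
```python
from h import *
a=cams.camera("wrist")[180:480,120:520];b=cv2.resize(cams.camera("scene")[210:285,240:340],(400,300),interpolation=cv2.INTER_CUBIC)
cv2.imwrite("pics/l2.png",np.hstack([a,b]))
print(arm.get_obs()["wrist_force"],arm.get_obs()["joint_torque"])
```

```text
[ 0.87883596 -0.95076442  0.65455367] [ 6.01875759e-02 -3.62289762e+01 -2.62090605e+01 -1.96091167e-02
  3.64139560e-02  8.46822259e-04]
```

View pics/l2.png

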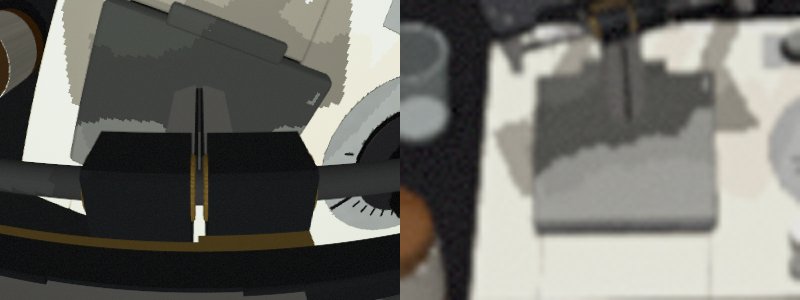

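Run:
```python
from h import *
g=lambda a,b:(240+(a-400)/4,210+b/4)
for z in(.104,.114,.124):print(z,ray("scene",g(628,121),z).round(4),ray("scene",g(537,220),z).round(4),ray("scene",g(715,218),z).round(4))
# shadow/deck ref: photometer rear top edge in scene
print(ray("scene",(259.5,290),.1))
```

```text
0.104 [ 0.5305 -0.0833  0.104 ] [ 0.6201 -0.1409  0.104 ] [ 0.6188 -0.022   0.104 ]
0.114 [ 0.5397 -0.0825  0.114 ] [ 0.6284 -0.1395  0.114 ] [ 0.6271 -0.0219  0.114 ]
0.124 [ 0.5489 -0.0818  0.124 ] [ 0.6367 -0.1382  0.124 ] [ 0.6355 -0.0217  0.124 ]
[ 0.69983815 -0.1736209   0.1       ]
```

Call:
jog_arm --commands '[[[0,0,0,-0.002,0],[0,0,0,0,0],[0,0,0,0,0]]]'

```text
time_s: 6.05
tool_pos: [0.5488, -0.0877, 0.1236]
ee_rot: [-0.189, 0.982, 0.0, -0.0]
wrist_force: [-0.2, -0.0, 1.1]
gripper_width: 0.0008
gripper_force: 0.1
```

Call:
jog_arm --commands '[[[0,0,0,-0.002,0],[0,0,0,0,0],[0,0,0,0,0]]]'

```text
time_s: 6.35
tool_pos: [0.5488, -0.0877, 0.1216]
ee_rot: [-0.189, 0.982, 0.0, -0.0]
wrist_force: [0.2, -0.0, 0.5]
gripper_width: 0.0003
gripper_force: 0.1
```

Call:
jog_arm --commands '[[[0,0,0,-0.002,0],[0,0,0,0,0],[0,0,0,0,0]]]'

```text
time_s: 6.65
tool_pos: [0.5488, -0.0877, 0.1196]
ee_rot: [-0.189, 0.982, 0.0, -0.0]
wrist_force: [0.6, 0.5, 0.4]
gripper_width: 0.0001
gripper_force: 0.1
```

Call:
jog_arm --commands '[[[0,0,0,-0.001,0],[0,0,0,0,0],[0,0,0,0,0]]]'

```text
time_s: 6.95
tool_pos: [0.5488, -0.0877, 0.1187]
ee_rot: [-0.189, 0.982, 0.0, -0.0]
wrist_force: [-0.8, -0.6, -0.2]
gripper_width: 0.0005
gripper_force: 0.2
```

Run:
```python
from h import *
F=[]
for i in range(4):
    s=cams.camera("scene");F.append(arm.get_obs()["wrist_force"])
print(np.mean(F,0))
a=cams.camera("wrist")[180:480,120:520]
cv2.imwrite("pics/l3.png",np.hstack([a,cv2.resize(s[210:285,240:340],(400,300),interpolation=cv2.INTER_CUBIC)]))
```

```text
[-0.35924769 -0.15352294  0.17227655]
```

View pics/l3.png

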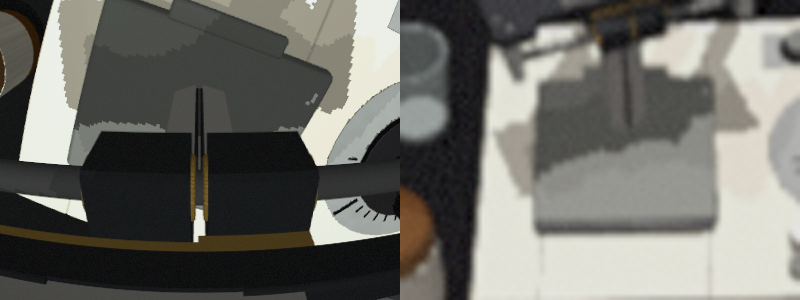

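Run:
```python
from h import *
o=arm.get_obs();p,q=o["tool_pos"],o["ee_rot"]
print(p)
c=cams.get_calibration("scene")
sp=lambda X:(lambda x:x[:2]/x[2])(c["intrinsics"]@(c["R"]@np.array(X)+c["t"]))
for dz in(0,.01,.022):
  X=p-[0,0,dz];print(dz,"wrist",wpix(X,p,q)-[120,180],"scene crop",(sp(X+[.008,0,0])-[240,210])*4+[400,0])
for n,X in(("FL shut",(.512,-.027,.114)),("FR shut",(.513,-.148,.114)),("HL",(.628,-.026,.114)),("HR",(.628,-.146,.114))):
  print(n,wpix(X,p,q)-[120,180],(sp(X)-[240,210])*4+[400,0])
print(wpix((.628-.116*.94,-.027,.114+.035),p,q)-[120,180])
```

```text
[ 0.54883015 -0.08766189  0.11871176]
0 wrist [200.89982938  95.80545108] scene crop [619.31741928 134.75336382]
0.01 wrist [200.8013732   89.57980936] scene crop [620.00626801 144.52391086]
0.022 wrist [200.69391595  82.80308686] scene crop [620.82286573 156.10643424]
FL shut [324.20868108  72.06705849] [708.54208282  91.65038098]
FR shut [120.1737429   -7.36193007] [536.17803911  93.33794183]
HL [242.11146922 225.95685237] [708.75667306 219.01830632]
HR [ 68.64398618 167.26115963] [527.26657475 219.56134374]
[340.16242121 105.87573623]
```

The lid is still slightly open: its free edge sits about 10–15 mm above the shut position. The fingertip looks higher than nominal, so I'll keep going down in small steps until force builds.

Call:
jog_arm --commands '[[[0,0,0,-0.002,0],[0,0,0,-0.002,0],[0,0,0,0,0]]]'

```text
time_s: 7.5
tool_pos: [0.5487, -0.0877, 0.1144]
ee_rot: [-0.189, 0.982, 0.0, -0.0]
wrist_force: [0.3, -0.9, 0.1]
gripper_width: 0.0005
gripper_force: 0.1
```

Call:
jog_arm --commands '[[[0,0,0,-0.002,0],[0,0,0,0,0]]]'

```text
time_s: 7.7
tool_pos: [0.5488, -0.0877, 0.1124]
ee_rot: [-0.189, 0.982, 0.0, -0.0]
wrist_force: [0.3, -0.9, 0.0]
gripper_width: 0.0007
gripper_force: 0.1
```

Call:
jog_arm --commands '[[[0,0,0,-0.002,0],[0,0,0,0,0]]]'

```text
time_s: 7.9
tool_pos: [0.5488, -0.0877, 0.1105]
ee_rot: [-0.189, 0.982, 0.0, -0.0]
wrist_force: [-0.0, 0.2, -0.4]
gripper_width: 0.0009
gripper_force: 0.1
```

Run:
```python
from h import *
s=cams.camera("scene");o=arm.get_obs()
print(o["tool_pos"],o["wrist_force"],o["joint_torque"])
a=cams.camera("wrist")[180:480,120:520]
cv2.imwrite("pics/l4.png",np.hstack([a,cv2.resize(s[210:285,240:340],(400,300),interpolation=cv2.INTER_CUBIC)]))
```

```text
[ 0.54879804 -0.08768048  0.11055831] [-0.10078415 -0.06846155 -0.46402243] [ 2.49311101e-02 -3.65392971e+01 -2.57603288e+01 -4.59987321e-02
  4.16231516e-02  2.17121292e-04]
```

View pics/l4.png

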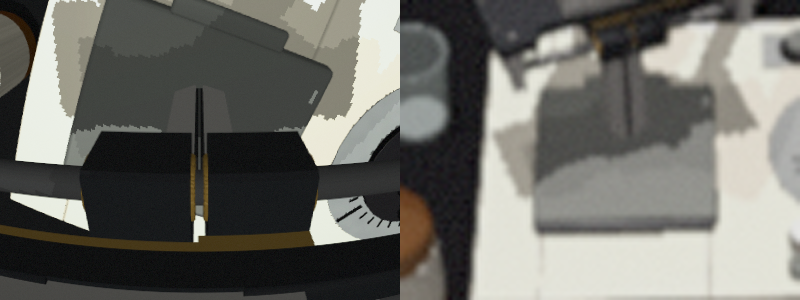

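The free edge is now at crop row about 85 (shut would be about 92), and the tip follows at (628,135). The lid is closing with the finger, so I'll carry on until it meets the stop.

Call:
jog_arm --commands '[[[0,0,0,-0.002,0],[0,0,0,0,0]]]'

```text
time_s: 8.2
tool_pos: [0.5488, -0.0877, 0.1085]
ee_rot: [-0.189, 0.982, 0.0, -0.0]
wrist_force: [-0.5, -0.6, 0.6]
gripper_width: 0.0004
gripper_force: 0.1
```

Call:
jog_arm --commands '[[[0,0,0,-0.002,0],[0,0,0,0,0]]]'

```text
time_s: 8.4
tool_pos: [0.5488, -0.0877, 0.1065]
ee_rot: [-0.189, 0.982, 0.0, -0.0]
wrist_force: [-0.0, -0.8, -0.2]
gripper_width: 0.0007
gripper_force: 0.0
```

Call:
jog_arm --commands '[[[0,0,0,-0.002,0],[0,0,0,0,0]]]'

```text
time_s: 8.6
tool_pos: [0.5488, -0.0877, 0.1046]
ee_rot: [-0.189, 0.982, 0.0, -0.0]
wrist_force: [0.4, -0.1, 0.1]
gripper_width: 0.0004
gripper_force: 0.1
```

Call:
jog_arm --commands '[[[0,0,0,-0.002,0],[0,0,0,0,0]]]'

```text
time_s: 8.8
tool_pos: [0.5489, -0.0877, 0.1045]
ee_rot: [-0.19, 0.982, -0.0, -0.0]
wrist_force: [-4.4, 0.5, 9.3]
gripper_width: 0.0006
gripper_force: 4.8
```

The stop is met: 9 N, with no further travel. I'll lift and move behind the dial for a clear wrist view.

Call:
jog_arm --commands '[[[0,0,0,0.03,0],[0,0,0,0.04,0],[0,0,0,0.04,0],[0,0.01,0.03,0.03,0],[0,0.02,0.04,0,0],[0,0.02,0.04,0,0],[0,0.02,0.04,0,0],[0,0.01,0.018,0,0],[0,0,0,0,0],[0,0,0,0,0]]]'

```text
time_s: 9.8
tool_pos: [0.6285, 0.0803, 0.2421]
ee_rot: [-0.19, 0.982, -0.0, -0.001]
wrist_force: [-0.8, -0.2, -0.7]
gripper_width: 0.0002
gripper_force: 0.0
```

Run:
```python
from h import *
o=arm.get_obs();p,q=o["tool_pos"],o["ee_rot"];np.savez("w2.npz",p=p,q=q)
w=cams.camera("wrist");cv2.imwrite("pics/w2.png",w);s=cams.camera("scene");cv2.imwrite("pics/s2.png",s)
print(p,q,o["time_s"])
for X in((.55,.078,.107),(.454,.0357,.112),(.512,-.027,.114)):print(wpix(X,p,q))
u=wpix((.55,.078,.107),p,q).astype(int)
x0,y0=max(0,min(440,u[0]-100)),max(0,min(330,u[1]-75))
print(x0,y0)
a=cv2.resize(w[y0:y0+150,x0:x0+200],(800,600),interpolation=cv2.INTER_CUBIC)
b=cv2.resize(s[205:280,240:340],(400,300),interpolation=cv2.INTER_CUBIC)
cv2.imwrite("pics/w2c.png",np.hstack([cv2.resize(w,(400,300)),b])) if 0 else cv2.imwrite("pics/w2c.png",np.vstack([cv2.resize(w[y0:y0+150,x0:x0+200],(520,390),interpolation=cv2.INTER_CUBIC),cv2.copyMakeBorder(cv2.resize(s[205:280,240:340],(280,210),interpolation=cv2.INTER_CUBIC),0,0,0,240,cv2.BORDER_CONSTANT)]))
```

```text
[0.62850245 0.08028429 0.24211901] [-1.89870554e-01  9.81808912e-01 -1.92819074e-04 -6.29463628e-04] 9.8
[351.46282541 139.26237406]
[347.64031373  21.72013478]
[254.24301503  55.25715727]
251 64
```

View pics/w2c.png

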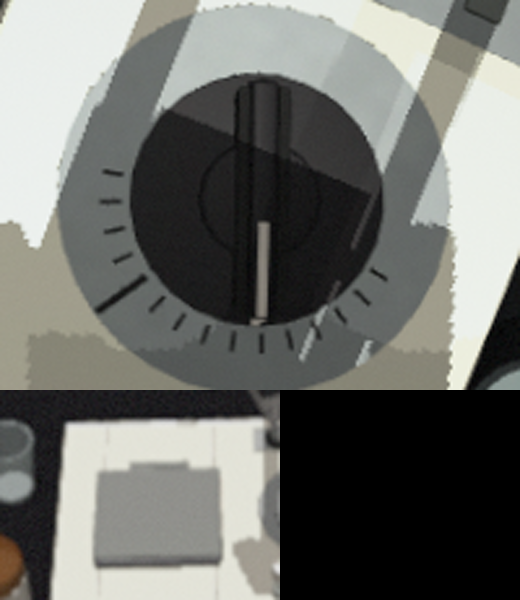

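The wrist crop shows the dial skirt centred at (257,199), index nose at the rim (259,322), and the long line from (145,278) to (97,311). In the scene crop the lid's free edge is where it should be when shut.

Run:
```python
from h import *
w=np.load("w2.npz");p,q=w["p"],w["q"]
f=lambda a:(251+a[0]/2.6,64+a[1]/2.6)
C=wray(f((257,199)),.107,p,q);I=wray(f((259,322)),.107,p,q);L1=wray(f((145,278)),.1,p,q);L2=wray(f((97,311)),.1,p,q)
ang=lambda v:np.arctan2(v[1],v[0])
print(C,"idx",I-C,ang(I-C),"line",L1-C,ang(L1-C),ang(L2-C),ang(L2-L1))
# skirt mask fit
im=cv2.imread("pics/w2.png")
g=cv2.cvtColor(im,cv2.COLOR_BGR2GRAY)[64:214,251:451]
m=cv2.morphologyEx((g<75).astype(np.uint8),cv2.MORPH_OPEN,np.ones((9,9)))
cs=max(cv2.findContours(m,0,1)[0],key=lambda c:cv2.contourArea(c) if abs(cv2.moments(c)["m10"]/max(1,cv2.contourArea(c))-99)<20 else 0)
P=np.array([wray((x+251,y+64),.107,p,q)[:2] for x,y in cs[:,0]])
print(cv2.minEnclosingCircle(P.astype(np.float32)), P.mean(0))
```

```text
[0.55157533 0.07712609 0.107     ] idx [0.03816865 0.01651479 0.        ] 0.4083572849751473 line [ 0.03931723 -0.02470241 -0.007     ] -0.5609578088348974 -0.5698762563047749 -0.5904616441382283
((0.5519546270370483, 0.07699038833379745), 0.04299801215529442) [0.55577237 0.07886852]
```

Call:
jog_arm --commands '[[[0,-0.03,0.02,0,0],[0,-0.032,0.021,0,0],[0,0,0,-0.04,0],[0,0,0,-0.04,0],[0,0,0,-0.02,0],[0,0,0,-0.01,0],[0,0,0,-0.01,0],[0,0,0,-0.01,0],[0,0,0,0,0]]]'

```text
time_s: 10.8
tool_pos: [0.5666, 0.1209, 0.1121]
ee_rot: [-0.189, 0.982, 0.0, -0.0]
wrist_force: [-1.0, 0.3, -0.8]
gripper_width: 0.0007
gripper_force: 0.0
```

Run:
```python
import numpy as np
C=np.array([.552,.077]);P=np.array([.5666,.1209])
for ph in np.r_[.408,np.arange(.3,-.41,-.1)]:
    u=np.array([np.cos(ph),np.sin(ph)]);n=np.array([-u[1],u[0]]);Q=C+.03*u+.0205*n
    print(round(ph,2),(Q-P).round(4),Q.round(4));P=Q
```

```text
0.41 [ 0.0048 -0.0132] [0.5714 0.1077]
0.3 [ 0.0032 -0.0023] [0.5746 0.1055]
0.2 [ 0.0027 -0.0024] [0.5773 0.1031]
0.1 [ 0.0025 -0.0027] [0.5798 0.1004]
-0.0 [ 0.0022 -0.0029] [0.582  0.0975]
-0.1 [ 0.0019 -0.0031] [0.5839 0.0944]
-0.2 [ 0.0016 -0.0033] [0.5855 0.0911]
-0.3 [ 0.0012 -0.0034] [0.5867 0.0877]
-0.4 [ 0.0009 -0.0035] [0.5876 0.0842]
```

Call:
jog_arm --commands '[[[0,0,0,-0.006,0],[0,0.0024,-0.0066,0,0],[0,0.0024,-0.0066,0,0],[0,0,0,0,0]]]'

```text
time_s: 11.2
tool_pos: [0.5725, 0.1074, 0.1073]
ee_rot: [-0.189, 0.982, -0.0, 0.001]
wrist_force: [-0.2, -0.4, -0.3]
gripper_width: 0.0001
gripper_force: 0.1
```

Call:
jog_arm --commands '[[[0,0.0032,-0.0023,0,-0.1],[0,0.0027,-0.0024,0,-0.1],[0,0.0025,-0.0027,0,-0.1],[0,0.0022,-0.0029,0,-0.1],[0,0.0019,-0.0031,0,-0.1],[0,0.0016,-0.0033,0,-0.1],[0,0,0,0,0]]]'

```text
time_s: 11.9
tool_pos: [0.586, 0.0915, 0.1073]
ee_rot: [0.109, 0.994, 0.0, 0.0]
wrist_force: [-1.0, 1.2, 1.5]
gripper_width: 0.0005
gripper_force: 0.9
```

```bash
cat > d.py <<'E'
from h import *
# index direction from the white bar line: bright pixels within the black skirt, top view and wrist
C=np.array([.552,.077])
def wristbright(name):
    o=arm.get_obs();p,q=o["tool_pos"],o["ee_rot"];im=cams.camera("wrist");cv2.imwrite(f"pics/{name}.png",im);np.savez(name,p=p,q=q)
    print(o["time_s"],p,2*np.arctan2(q[1],q[0]),o["wrist_force"])
def top(name):
    im=cams.camera("top");cv2.imwrite(f"pics/{name}.png",im);g=cv2.cvtColor(im,cv2.COLOR_BGR2GRAY)
    k=cams.get_calibration("top");pr=lambda X:(lambda x:x[:2]/x[2])(k["intrinsics"]@(k["R"]@np.array(X)+k["t"]))
    a=np.arange(-1.7,1.71,.02);o=[]
    for t in a:
        v=[]
        for r in np.arange(.014,.037,.003):
            x=pr((C[0]+r*np.cos(t),C[1]+r*np.sin(t),.129));v.append(cv2.getRectSubPix(g,(1,1),tuple(map(float,x)))[0,0])
        o.append(np.mean(v))
    o=np.array(o);i=o.argmax();w=np.clip(o-o.max()*.6,0,None)*(abs(a-a[i])<.25);print("top idx",(w*a).sum()/w.sum(),o.max(),np.median(o))
E
python3 - <<'E'
from d import *
wristbright("w3");top("t3")
im0=cv2.imread("pics/top0.png");cams_c=cams.camera;cams.camera=lambda n:im0
top("t0chk")
E
```

```text
11.9 [0.58596419 0.09150082 0.10726085] 2.9224664090269283 [-1.00107402  1.21668067  1.4979065 ]
top idx 0.12475967174677771 152.375 93.25
top idx 0.49419185005791494 177.125 100.25
```

Call:
jog_arm --commands '[[[0,0.0012,-0.0034,0,-0.1],[0,0.0009,-0.0035,0,-0.1],[0,0,0,0,0],[0,0.004,0.008,0,0],[0,0,0,0.04,0],[0,0,0,0.05,0],[0,0.02,-0.006,0.045,0.12],[0,0.02,-0.006,0,0.12],[0,0,0,0,0],[0,0,0,0,0]]]'

```text
time_s: 13.0
tool_pos: [0.6311, 0.0807, 0.2404]
ee_rot: [0.09, 0.996, -0.0, -0.001]
wrist_force: [-0.6, 0.7, -1.2]
gripper_width: 0.0001
gripper_force: 0.0
```

```bash
cat >> d.py <<'E'
def polar(name):
    w=np.load(name+".npz");g=cv2.cvtColor(cv2.imread(f"pics/{name}.png"),cv2.COLOR_BGR2GRAY).astype(np.float32)
    a=np.arange(-1.7,1.71,.01)
    def prof(z,rs,s):
        o=[]
        for t in a:
            o.append(np.mean([cv2.getRectSubPix(g,(1,1),tuple(map(float,wpix((C[0]+r*np.cos(t),C[1]+r*np.sin(t),z),w["p"],w["q"]))))[0,0] for r in rs]))
        o=s*np.array(o);b=o-cv2.blur(o[:,None],(1,31))[:,0] if s<0 else o
        i=b.argmax();m=abs(a-a[i])<.12;k=np.clip(b-(b[i]+np.median(b))/2,0,None)*m
        return (k*a).sum()/k.sum(),b[i]-np.median(b)
    print(name,"index",prof(.129,np.arange(.014,.036,.003),1),"line",prof(.1,np.arange(.057,.066,.002),-1))
E
python3 - <<'E'
from d import *
wristbright("w4");polar("w2");polar("w4")
E
```

```text
13.0 [0.63114652 0.08066485 0.24036802] 2.9621032820764794 [-0.55560255  0.74199738 -1.22900895]Traceback (most recent call last):
  File "<stdin>", line 2, in <module>
  File "d.py", line 27, in polar
    print(name,"index",prof(.129,np.arange(.014,.036,.003),1),"line",prof(.1,np.arange(.057,.066,.002),-1))
                                                                     ~~~~^^^^^^^^^^^^^^^^^^^^^^^^^^^^^^^^^
  File "d.py", line 23, in prof
    o.append(np.mean([cv2.getRectSubPix(g,(1,1),tuple(map(float,wpix((C[0]+r*np.cos(t),C[1]+r*np.sin(t),z),w["p"],w["q"]))))[0,0] for r in rs]))
                                                                ~~~~^^^^^^^^^^^^^^^^^^^^^^^^^^^^^^^^^^^^^^^^^^^^^^^^^^^^^
  File "h.py", line 15, in wpix
    c=cams.get_calibration("wrist");K=c["intrinsics"];T=c["T_tool_cam"]
ValueError: time passes only in moves, steps and waits
```

```bash
sed -i 's/^def ray/CAL={n:cams.get_calibration(n) for n in("top","scene","wrist")}\ndef ray/; s/cams.get_calibration("wrist");K/CAL["wrist"];K/; s/c=cams.get_calibration(n)/c=CAL[n]/' h.py; sed -i 's/cams.get_calibration("top")/CAL["top"]/' d.py
python3 - <<'E'
from d import *
polar("w2");polar("w4")
E
```

```text
w2 index (np.float64(0.38734807858715825), np.float32(100.7259)) line (np.float64(-0.5697012888117301), np.float32(68.677086))
w4 index (np.float64(-0.39328696256329404), np.float32(128.94533)) line (np.float64(-0.5796758310640729), np.float32(62.590942))
```

```bash
cat >> d.py <<'E'
def fine(name,a0,l0=-.575):
    w=np.load(name+".npz");g=cv2.cvtColor(cv2.imread(f"pics/{name}.png"),cv2.COLOR_BGR2GRAY).astype(np.float32)
    S=lambda r,t,z:cv2.getRectSubPix(g,(1,1),tuple(map(float,wpix((C[0]+r*np.cos(t),C[1]+r*np.sin(t),z),w["p"],w["q"]))))[0,0]
    for nm,z,rs,c,s in(("index",.129,np.arange(.008,.036,.002),a0,1),("line",.1,np.arange(.048,.066,.0015),l0,-1)):
        P=[]
        for r in rs:
            d=np.arange(-.005,.0051,.00025);v=s*np.array([S(r,c+x/r,z) for x in d]);k=np.clip(v-(v.max()+np.median(v))/2,0,None)
            t=c+(k*d).sum()/k.sum()/r;P.append((C[0]+r*np.cos(t),C[1]+r*np.sin(t)))
        P=np.array(P);vx,vy,x,y=cv2.fitLine(P.astype(np.float32),cv2.DIST_HUBER,0,.001,.001)[:,0]
        if vx<0:vx,vy=-vx,-vy
        off=vx*(C[1]-y)-vy*(C[0]-x)
        print(name,nm,"dir",round(float(np.arctan2(vy,vx)),3),"C left of it by mm",round(float(off)*1e3,2),"radial",round(float(np.median(np.arctan2(P[:,1]-C[1],P[:,0]-C[0]))),3))
E
python3 - <<'E'
from d import *
fine("w2",.39);fine("w4",-.393)
E
```

```text
w2 index dir 0.378 C left of it by mm -0.29 radial 0.39
w2 line dir -0.576 C left of it by mm -0.38 radial -0.569
w4 index dir -0.389 C left of it by mm 0.09 radial -0.394
w4 line dir -0.574 C left of it by mm 0.28 radial -0.579
```

Index is at −0.39 and the line at −0.575 in world axes. Now the remaining push.

Call:
jog_arm --commands '[[[0,-0.02,0.008,0,-0.11],[0,-0.019,0.007,0,-0.11],[0,0,0,-0.05,0],[0,0,0,-0.045,0],[0,0,0,-0.03,0],[0,0,0,-0.01,0],[0,0,0,0,0],[0,-0.0025,-0.0055,0,0],[0,-0.0022,-0.0055,0,0],[0,0,0,0,0]]]'

```text
time_s: 14.05
tool_pos: [0.5894, 0.0836, 0.1089]
ee_rot: [0.199, 0.98, 0.0, 0.002]
wrist_force: [0.0, -0.6, 0.1]
gripper_width: 0.0007
gripper_force: 0.0
```

Call:
jog_arm --commands '[[[0,0.0003,-0.0021,0,-0.06],[0,0.0002,-0.0021,0,-0.06],[0,0.0002,-0.0021,0,-0.055],[0,0,0,0,0],[0,0,0,0,0]]]'

```text
time_s: 14.55
tool_pos: [0.5899, 0.0785, 0.1082]
ee_rot: [0.283, 0.959, 0.001, 0.001]
wrist_force: [0.5, 1.3, 2.8]
gripper_width: 0.0006
gripper_force: 1.6
```

Call:
jog_arm --commands '[[[0,0.0065,0.01,0,0],[0,0,0,0.045,0],[0,0,0,0.05,0],[0,0.018,-0.0035,0.04,0.1],[0,0.0187,-0.0039,0,0.1],[0,0,0,0,0],[0,0,0,0,0]]]'

```text
time_s: 15.25
tool_pos: [0.6311, 0.0811, 0.2402]
ee_rot: [0.187, 0.982, -0.0, -0.002]
wrist_force: [-0.7, -0.5, -0.6]
gripper_width: 0.0004
gripper_force: 0.0
```

Run:
```python
from d import *
wristbright("w5");polar("w5");fine("w5",-.56)
```

```text
15.25 [0.63112986 0.08106906 0.24017934] 2.766311776015743 [-0.65206848 -0.45201354 -0.56483881]
w5 index (np.float64(-0.5022332480916428), np.float32(113.9979)) line (np.float64(-0.5796977985607419), np.float32(60.684082))
w5 index dir -0.495 C left of it by mm 0.21 radial -0.505
w5 line dir -0.574 C left of it by mm 0.37 radial -0.58
```

Call:
jog_arm --commands '[[[0,-0.0187,0.0039,0,-0.1],[0,-0.018,0.0035,0,-0.1],[0,0,0,-0.05,0],[0,0,0,-0.045,0],[0,0,0,-0.03,0],[0,0,0,-0.01,0],[0,0,0,0,0],[0,-0.0033,-0.005,0,0],[0,-0.0032,-0.005,0,0],[0,0,0,0,0]]]'

```text
time_s: 16.3
tool_pos: [0.5902, 0.0776, 0.109]
ee_rot: [0.283, 0.959, 0.001, 0.002]
wrist_force: [-0.2, -0.3, 0.2]
gripper_width: 0.0002
gripper_force: 0.3
```

Call:
jog_arm --commands '[[[0,0,-0.0015,0,-0.04],[0,0,-0.0014,0,-0.04],[0,0,0,0,0],[0,0,0,0,0]]]'

```text
time_s: 16.7
tool_pos: [0.5904, 0.0755, 0.1086]
ee_rot: [0.321, 0.947, 0.001, 0.002]
wrist_force: [0.9, 2.3, 4.1]
gripper_width: 0.0002
gripper_force: 2.2
```

Call:
jog_arm --commands '[[[0,0.0065,0.01,0,0],[0,0,0,0.045,0],[0,0,0,0.05,0],[0,0.018,-0.0035,0.04,0.1],[0,0.0187,-0.0039,0,0.1],[0,0,0,0,0],[0,0,0,0,0]]]'

```text
time_s: 17.4
tool_pos: [0.6309, 0.0782, 0.2399]
ee_rot: [0.226, 0.974, -0.0, -0.002]
wrist_force: [0.3, 0.3, -0.1]
gripper_width: 0.0005
gripper_force: 0.0
```

Run:
```python
from d import *
wristbright("w6");polar("w6");fine("w6",-.57)
```

```text
17.4 [0.63089929 0.07819162 0.23985101] 2.6861902239923614 [ 0.31320342  0.26536473 -0.10049214]
w6 index (np.float64(-0.554334848421017), np.float32(112.32002)) line (np.float64(-0.5800696762200439), np.float32(60.913944))
w6 index dir -0.547 C left of it by mm 0.16 radial -0.556
w6 line dir -0.577 C left of it by mm 0.15 radial -0.58
```

Call:
jog_arm --commands '[[[0,-0.0187,0.0039,0,-0.1],[0,-0.018,0.0035,0,-0.1],[0,0,0,-0.05,0],[0,0,0,-0.045,0],[0,0,0,-0.03,0],[0,0,0,-0.01,0],[0,0,0,0,0],[0,-0.0033,-0.005,0,0],[0,-0.0032,-0.005,0,0],[0,0,0,0,0]]]'

```text
time_s: 18.45
tool_pos: [0.5903, 0.0747, 0.1092]
ee_rot: [0.322, 0.947, 0.001, 0.002]
wrist_force: [0.8, -0.5, 0.2]
gripper_width: 0.0003
gripper_force: 0.4
```

Call:
jog_arm --commands '[[[0,-0.0003,-0.0006,0,-0.015],[0,-0.0002,-0.0006,0,-0.015],[0,0,0,0,0],[0,0,0,0,0]]]'

```text
time_s: 18.85
tool_pos: [0.5903, 0.0742, 0.1087]
ee_rot: [0.335, 0.942, 0.001, 0.002]
wrist_force: [1.9, 0.5, 6.2]
gripper_width: 0.0009
gripper_force: 2.8
```

Call:
jog_arm --commands '[[[0,0.0065,0.01,0,0],[0,0,0,0.045,0],[0,0,0,0.05,0],[0,0.018,-0.0035,0.04,0.1],[0,0.0187,-0.0039,0,0.1],[0,0,0,0,0],[0,0,0,0,0]]]'

```text
time_s: 19.55
tool_pos: [0.63, 0.0771, 0.2395]
ee_rot: [0.24, 0.971, -0.001, -0.002]
wrist_force: [-0.4, 0.3, -0.2]
gripper_width: 0.0003
gripper_force: 0.0
```

Run:
```python
from d import *
wristbright("w7");polar("w7");fine("w7",-.575)
```

```text
19.55 [0.63003734 0.07707259 0.2394834 ] 2.6560537360038174 [-0.44563637  0.26255136 -0.24476598]
w7 index (np.float64(-0.5811539370086461), np.float32(108.33061)) line (np.float64(-0.5799670438299553), np.float32(61.420708))
w7 index dir -0.571 C left of it by mm 0.24 radial -0.582
w7 line dir -0.578 C left of it by mm 0.1 radial -0.579
```

Index and long line agree within 0.01 rad. Now the round key at (0.454, 0.036).

Call:
jog_arm --commands '[[[0,-0.044,-0.0104,0,0.12],[0,-0.044,-0.0104,0,0.12],[0,-0.044,-0.0104,0,0.12],[0,-0.044,-0.0104,0,0.12],[0,0,0,-0.04,0],[0,0,0,-0.04,0],[0,0,0,-0.03,0],[0,0,0,-0.01,0],[0,0,0,0,0],[0,0,0,0,0]]]'

```text
time_s: 20.6
tool_pos: [0.456, 0.0352, 0.1225]
ee_rot: [0.002, 1.0, -0.0, 0.0]
wrist_force: [0.1, 0.5, 0.2]
gripper_width: 0.0003
gripper_force: 0.0
```

Call:
jog_arm --commands '[[[0,0,0,-0.005,0],[0,0,0,-0.005,0],[0,0,0,-0.003,0],[0,0,0,0,0]]]'

```text
time_s: 21.0
tool_pos: [0.4553, 0.0351, 0.1085]
ee_rot: [0.002, 1.0, 0.0, -0.0]
wrist_force: [-0.2, -0.5, -0.2]
gripper_width: 0.0006
gripper_force: 0.0
```

Call:
jog_arm --commands '[[[0,0,0,-0.002,0],[0,0,0,-0.002,0],[0,0,0,-0.002,0],[0,0,0,0,0],[0,0,0,0,0]]]'

```text
time_s: 21.5
tool_pos: [0.4556, 0.0351, 0.1028]
ee_rot: [0.002, 1.0, -0.0, -0.0]
wrist_force: [0.6, -1.1, 0.3]
gripper_width: 0.001
gripper_force: 0.0
```

Call:
jog_arm --commands '[[[0,0,0,-0.001,0],[0,0,0,-0.001,0],[0,0,0,0,0],[0,0,0,0,0]]]'

```text
time_s: 21.9
tool_pos: [0.4556, 0.0351, 0.1009]
ee_rot: [0.002, 1.0, -0.0, 0.0]
wrist_force: [-1.8, 0.3, 2.9]
gripper_width: 0.0007
gripper_force: 1.1
```

Call:
jog_arm --commands '[[[0,0,0,-0.001,0],[0,0,0,-0.001,0],[0,0,0,0,0],[0,0,0,0,0]]]'

```text
time_s: 22.3
tool_pos: [0.4556, 0.0351, 0.0989]
ee_rot: [0.002, 1.0, -0.0, 0.0]
wrist_force: [-1.6, -0.3, 3.4]
gripper_width: 0.0006
gripper_force: 1.6
```

Call:
jog_arm --commands '[[[0,0,0,-0.001,0],[0,0,0,-0.001,0],[0,0,0,0,0],[0,0,0,0,0]]]'

```text
time_s: 22.7
tool_pos: [0.4557, 0.0351, 0.0975]
ee_rot: [0.002, 1.0, -0.0, 0.0]
wrist_force: [-2.6, 0.1, 7.7]
gripper_width: 0.0005
gripper_force: 4.0
```

Call:
jog_arm --commands '[[[0,0,0,-0.001,0],[0,0,0,-0.001,0],[0,0,0,0,0],[0,0,0,0,0]]]'

```text
time_s: 23.1
tool_pos: [0.4558, 0.0351, 0.0972]
ee_rot: [0.002, 1.0, -0.0, -0.0]
wrist_force: [-6.3, 0.5, 19.1]
gripper_width: 0.0002
gripper_force: 9.6
```

The key is fully down: travel stopped at 0.0972 with 19 N. I'll release and retreat clear of everything, then check.

Call:
jog_arm --commands '[[[0,0,0,0.01,0],[0,0,0,0.03,0],[0,0,0,0.04,0],[0,0,0,0.04,0],[0,0.035,0.01,0.02,0],[0,0.045,0.01,0,0],[0,0.045,0.01,0,0],[0,0.045,0.01,0,0],[0,0,0,0,0],[0,0,0,0,0]]]'

```text
time_s: 24.1
tool_pos: [0.6251, 0.0752, 0.2323]
ee_rot: [0.002, 1.0, -0.0, -0.002]
wrist_force: [-1.1, 0.2, 0.0]
gripper_width: 0.0004
gripper_force: 0.0
```

Run:
```python
from d import *
wristbright("w8");polar("w8");fine("w8",-.575)
s=cams.camera("scene");w=cv2.imread("pics/w8.png")
cv2.imwrite("pics/end.png",np.hstack([cv2.resize(w,(400,300)),cv2.resize(s[180:330,200:400],(400,300),interpolation=cv2.INTER_CUBIC)]))
```

```text
24.1 [0.62508897 0.0752138  0.23229836] 3.1381839265400493 [-1.13364454  0.19950167  0.01661241]
w8 index (np.float64(-0.5794200296203936), np.float32(129.2637)) line (np.float64(-0.5783062389979545), np.float32(59.77486))
w8 index dir -0.572 C left of it by mm 0.2 radial -0.581
w8 line dir -0.576 C left of it by mm 0.17 radial -0.579
```

View pics/end.png

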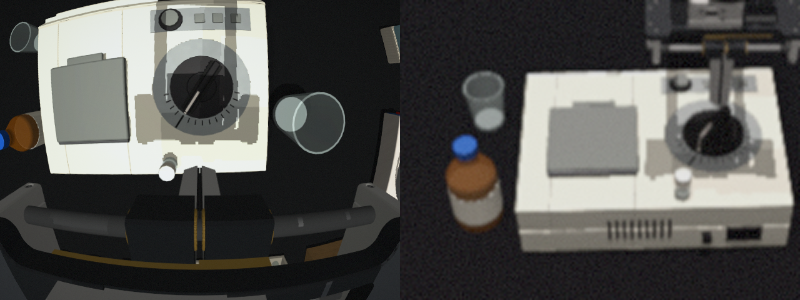

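The lid is shut at (90,100), the index points at the long line near (185,120), the key is up at (170,18), and the vial and glassware are standing. I'm handing in.

```bash
python3 -c "
from plant import arm
print(arm.close_job())"
```

```text
the job is handed in; nothing more can be done
None
```

The photometer is ready: the lid is pressed shut to its stop, the dial index is within about 0.01 rad of the long line, and only then was the round key pressed fully down and released. The vial, the beakers and the amber bottle still stood in the last pictures, and I handed the job in at about 24 s.

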